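# Recording desk: click the cabinet shut, heft the tea tins and hold up the full one

### The job

We are about to film the tea segment at the recording desk: first push the open door of the small white cabinet shut until its catch holds it fully closed. Then feel which of the three identical tins on the tray is the full one: lift each clear of the tray, one at a time in the order left, middle, right as the robot faces them (left is next to the cabinet), setting each one back down upright on the tray without dropping it before lifting the next. Finish with the heaviest tin in the gripper, held still and upright for the camera at least 10 cm above the tray (the program ends while holding it), the other two standing on the tray, the door still shut, and everything else left where it was.

Things in the scene. Friction and masses are not known exactly. Their poses are not given: they have to be found in the camera images.
- cabinet: small white cabinet fixed to the table, 190 mm deep (its x), 250 mm wide (its y), 210 mm high, with an open front facing its own -x. Origin: centre of its underside, on the table. Position and yaw vary.
- door (a joint): door angle, rad: 0 = fully shut, grows as the free edge swings out of the front; starts at 0.35 to 0.75. The door stays where it is left (friction about 0.06 N m at the hinge). A sprung ball catch resists from about 0.08 to 0.03 rad (about 6 N at 170 mm from the hinge), then snaps the door to 0 and holds it; a push that stops before leaves it ajar.
- door_hinge (a point): point on the vertical hinge line of the door, at the cabinet's front right corner (cabinet frame x -95, y -125 mm), 210 mm above the table; fixed to the cabinet, axes as the cabinet's. Shut, the door runs 250 mm from here along the cabinet's +y, its outer face 14 mm in front of (-x of) the hinge line. White, frosted pane, flush: no projecting handle.
- door_free_edge (a point): top outer corner of the door's free edge, 250 mm from the hinge line, 208 mm above the table; moves with the door. Its -x axis is the outward normal of the door's outer face, its y axis points from hinge to free edge.
- tray: low wooden tray fixed to the table, 220 mm (its x) by 420 mm (its y); floor 10 mm above the table, rim 18 mm high and 8 mm wide. Origin: centre of the underside. Position and yaw vary.
- tin_left: the left of three identical closed tins in a row on the tray (left = the robot's left, +y, nearest the cabinet). Upright cylinder, teal, cream band and fixed flat lid, 60 mm across, 92 mm high, rigid; neighbours' axes about 120 mm apart. Origin: centre of the underside, z up. Mass 0.14 to 0.44 kg: one tin, any of the three, is at least 0.1 kg heavier than the others.
- tin_middle: the middle of three identical closed tins in a row on the tray (left = the robot's left, +y, nearest the cabinet). Upright cylinder, teal, cream band and fixed flat lid, 60 mm across, 92 mm high, rigid; neighbours' axes about 120 mm apart. Origin: centre of the underside, z up. Mass 0.14 to 0.44 kg: one tin, any of the three, is at least 0.1 kg heavier than the others.
- tin_right: the right of three identical closed tins in a row on the tray (left = the robot's left, +y, nearest the cabinet). Upright cylinder, teal, cream band and fixed flat lid, 60 mm across, 92 mm high, rigid; neighbours' axes about 120 mm apart. Origin: centre of the underside, z up. Mass 0.14 to 0.44 kg: one tin, any of the three, is at least 0.1 kg heavier than the others.
- cup: white cup, 68 mm across, 60 mm high, on the far half of the tray; leave alone. Origin: centre of the underside.
- teaspoon: steel spoon 130 mm long lying on the far half of the tray; leave alone. Origin: under its middle.
- water_bottle: clear water bottle with a green cap, 64 mm across, 200 mm high, on the table to the right of the tray; leave alone. Origin: centre of the underside.
- notebook: yellow and blue notebook, 150 by 210 by 12 mm, on the table in front of the tray, to the right of the robot base; leave alone. Origin: centre of the underside.
- pen: blue pen 125 mm long lying on the notebook; leave alone. Origin: under its middle.
Not all that is in view belongs to the job. What is shaped like the tin_middle but blue, purple or red is not meant.

How it is judged:
By the outcome, as a careful person would: the job done as asked, in the order asked, and still so for the second after the job is handed in, while the arm keeps its last pose, push and grip.
It also fails if it takes over 72 s, if anything falls off the work surface, if the arm or the gripper's body presses on something with over 40 N, if the wrist force passes 120 N, or if a joint passes its speed limit or range.

### The arm

A 6-joint arm with a two-finger parallel gripper is mounted at the origin on the work surface. World frame = base frame: x ahead of the robot, y to its left, z up, the work surface at z = 0. Lengths are in mm, angles in rad, forces in N, time in s.
With the tool pointing down it reaches from about 350 to 775 mm from the base axis. Payload 7.3 kg.
Tool frame: the origin (TCP) lies midway between the tips of the shut fingers; the grasp point (between the pads) lies 19 mm behind it; x points along the fingers, z is the direction in which the jaws open and shut, and the axes are right-handed (so a half turn about x gives the same grasp; the last joint's range is limited). The gripper opens to 92 mm and grips with 3 to 60 N. Pads are 19 mm wide; open, the fingers measure 130 mm over their backs; the gripper's body (75 mm by 190 mm) begins 47 mm behind the grasp point.
Start: joints at [1.103, 0.342, 1.524, -0, 1.275, -0.146], TCP at [166.03, 498.075, 226.741] pointing down, gripper open.
Joint ranges: [-2.53, 2.53], [-0.77, 2.02], [0.04, 2.7], [-1, 4.14], [0.28, 2.66], [-3.11, 3.11]. Speed limits (rad/s): [2.57, 2.57, 3.14, 3.14, 3.14, 3.14].

### API

Orientations are given as [roll, pitch, yaw] about the fixed x, y, z axes, in that order (R = Rz(yaw) Ry(pitch) Rx(roll)).
In Python, from plant import monitor, optics, close_job gives the robot as it stands.
- The arm moves only by the tool send_rows, never from a script. Its argument "commands" is a list that holds one entry, the list of rows, each a list of 5 numbers: the shift along the tool's x, y, z in m, then the turn about the tool's x in degrees, then the finger opening in m, from 0 to 0.0918. A call has 1 to 10 rows; each row shifts and turns the pose as measured when the row begins, along the tool's axes as they then stand; what a row does not reach is not made up. A row lasts 1/12 s, in which the tool goes at most 41.7 mm and 7.16 degrees, less where a joint would pass 70% of its speed; a pose out of reach is approached as far as the arm can. A call with a gripper value outside its range is refused whole. The fingers move at their own pace and stop on an object; the grip force is fixed at half the most. Time passes only in rows, so rows that do not move let the fingers close. It gives the time, the measured TCP pose, the force and the opening at its end, in the units of the state.
- monitor.get_obs(): the state, without advancing time (a new reading comes with each control period).
- optics.capture(name): name is "side" or "top" or "wrist"; returns a dict with "color" (400x640x3 uint8, blue, green, red), "camera_matrix" (3x3 intrinsics, pixels), "camera_from_world" (4x4, takes a point from world to camera coordinates); the wrist camera has in their place "T_tool_cam" (4x4, takes a point from camera to tool coordinates, whose origin is the TCP and whose axes are the tool frame's). Camera axes: x right, y down, z forward; pixel columns grow to the right and rows downward; lengths in mm; the calibration is good to about 2 mm. The wrist camera is an equidistant fisheye: a pixel r from the principal point sees the ray r / f radians off the axis. A picture is of the moment at which its call begins: read the wrist's pose just before it. There is no depth.
- close_job(): hands the job in, once; it reports no verdict.
The state is a dict: "time": time; "joint_positions": joint angles; "dq": joint speeds; "tau": joint torques, N m; "tool_pos": TCP position; "tcp_rot": TCP orientation; "contact_force": force on the tool from outside, world axes, zero at the start; "moment": the same for the moment, N m; "grip_width": finger opening in mm.
Only numpy, scipy, OpenCV 4.12 (cv2) and the standard library are available. Lean on these libraries where they do the work, as an engineer would, in place of code of your own. Each camera call takes 0.05 s, during which the arm holds its last target.

## Working session

There is one attempt and no reset: what is moved stays moved. The work goes in short steps, Python scripts to look and compute and a tool call to move; the robot and the scene stay as the last step left them, time stands still between calls to the robot, and variables do not carry over. Pictures are saved under pics/ and viewed, and the job is handed in when it is done.

Besides the shell and the picture viewer there is one more tool, called after ">>>" as name([rows], argument=value, ...), one row to a line, values as JSON. send_rows: Moves the arm, as the interface text tells. Its arguments: {"type":"object","properties":{"commands":{"type":"array","items":{"type":"array","items":{"type":"array","items":{"type":"number"}}}}},"required":["commands"]}

```bash
ls; mkdir -p pics
python3 - <<'E'
from plant import monitor, optics
import cv2,numpy as np
np.set_printoptions(precision=4,suppress=True)
o=monitor.get_obs();print(o)
for n in ("side","top","wrist"):
    c=optics.capture(n);cv2.imwrite(f"pics/{n}0.png",c["color"])
    print(n,{k:v for k,v in c.items() if k!="color"})
E
```

```text
pics
{'time': 0.0, 'joint_positions': array([ 1.103 ,  0.3427,  1.525 ,  0.    ,  1.2754, -0.146 ]), 'dq': array([ 0.0005, -0.0003,  0.0003, -0.0005,  0.0019, -0.0001]), 'tau': array([  0.0003, -43.124 , -24.4219,   0.0717,   0.0561,  -0.0002]), 'tool_pos': array([165.8452, 497.6933, 226.0524]), 'tcp_rot': array([ 2.9876,  1.5693, -2.0467]), 'contact_force': array([-0.8285,  0.2078, -0.4877]), 'moment': array([-0.0349, -0.0334, -0.0432]), 'grip_width': 91.91561081603699}
side {'camera_matrix': array([[510.5201,   0.    , 321.2409],
       [  0.    , 510.5201, 197.0369],
       [  0.    ,   0.    ,   1.    ]]), 'camera_from_world': array([[   0.7754,   -0.6314,    0.0073, -382.5478],
       [  -0.445 ,   -0.5547,   -0.703 ,  289.5349],
       [   0.4479,    0.5419,   -0.7112, 1429.8766],
       [   0.    ,    0.    ,    0.    ,    1.    ]])}
top {'camera_matrix': array([[392.8498,   0.    , 322.452 ],
       [  0.    , 392.8498, 192.3253],
       [  0.    ,   0.    ,   1.    ]]), 'camera_from_world': array([[  -0.0472,   -0.9989,   -0.0054,  -25.8376],
       [  -0.9788,    0.0473,   -0.1995,  493.7724],
       [   0.1995,   -0.0041,   -0.9799, 1309.8133],
       [   0.    ,    0.    ,    0.    ,    1.    ]])}
wrist {'camera_matrix': array([[309.7069,   0.    , 316.7504],
       [  0.    , 309.7069, 202.025 ],
       [  0.    ,   0.    ,   1.    ]]), 'T_tool_cam': array([[  -0.0012,   -0.306 ,    0.952 , -158.0763],
       [  -0.0007,   -0.952 ,   -0.306 ,   83.3025],
       [   1.    ,   -0.0011,    0.0009,   -0.2417],
       [   0.    ,    0.    ,    0.    ,    1.    ]])}
```

View pics/side0.png

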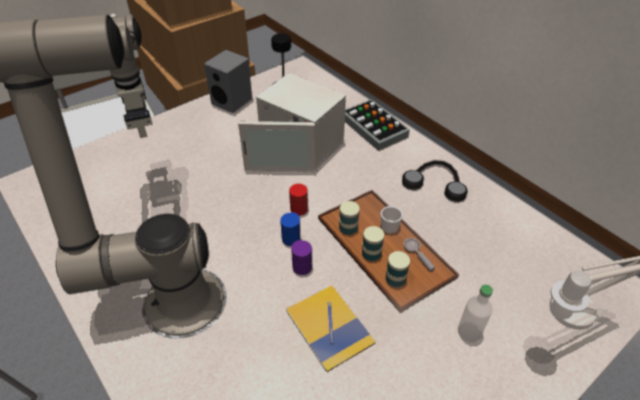

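View pics/top0.png

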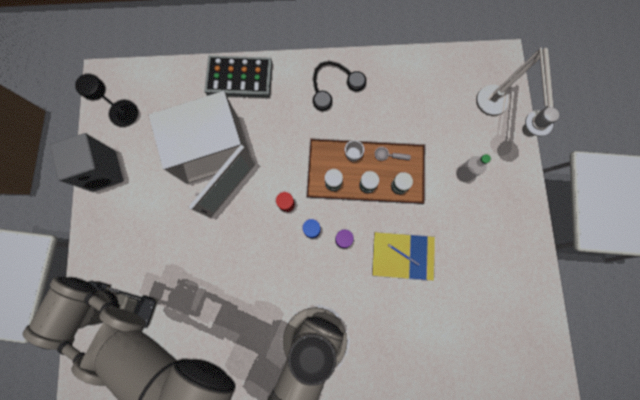

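View pics/wrist0.png

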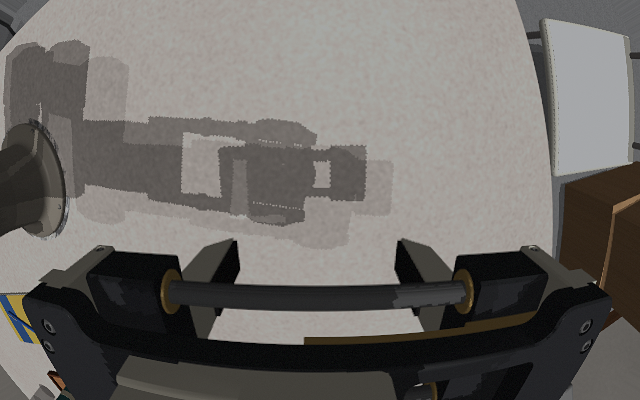

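```bash
cat > h.py <<'E'
import cv2,numpy as np
from scipy.spatial.transform import Rotation as R
np.set_printoptions(precision=3,suppress=True)
def rays(c,uv):
    K=c["camera_matrix"];T=c["camera_from_world"]
    uv=np.atleast_2d(np.float64(uv))
    d=np.c_[(uv-K[:2,2])/[K[0,0],K[1,1]],np.ones(len(uv))]
    return -T[:3,:3].T@T[:3,3], d@T[:3,:3]
def plane(c,uv,z):
    o,d=rays(c,uv); return o+d*((z-o[2])/d[:,2:])
def tri(c1,u1,c2,u2):
    o1,d1=rays(c1,u1);o2,d2=rays(c2,u2);out=[]
    for a,b in zip(d1,d2):
        s=np.linalg.lstsq(np.c_[a,-b],o2-o1,rcond=None)[0]
        p,q=o1+a*s[0],o2+b*s[1]; out.append(np.r_[(p+q)/2,np.linalg.norm(p-q)])
    return np.array(out)
def proj(c,P):
    T=c["camera_from_world"];q=np.atleast_2d(P)@T[:3,:3].T+T[:3,3];q=q@c["camera_matrix"].T
    return q[:,:2]/q[:,2:]
E
python3 - <<'E'
from h import *
from plant import optics
import pickle
t=optics.capture("top");s=optics.capture("side")
pickle.dump((t,s),open("cams.pkl","wb"))
f=lambda im,x,y,w,h,k:cv2.resize(im[y:y+h,x:x+w],None,fx=k,fy=k,interpolation=cv2.INTER_CUBIC)
cv2.imwrite("pics/topcab.png",f(t["color"],140,85,130,140,4))
cv2.imwrite("pics/sidecab.png",f(s["color"],230,70,130,110,5))
cv2.imwrite("pics/toptray.png",f(t["color"],270,130,170,120,4))
cv2.imwrite("pics/sidetray.png",f(s["color"],270,175,190,140,4))
E
```

```text
(no output)
```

View pics/topcab.png

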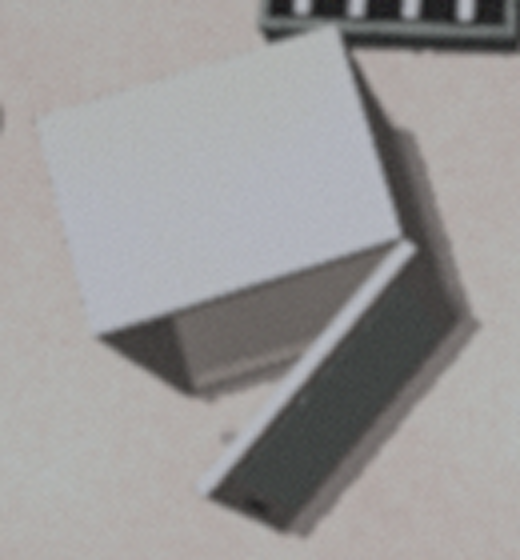

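View pics/sidecab.png

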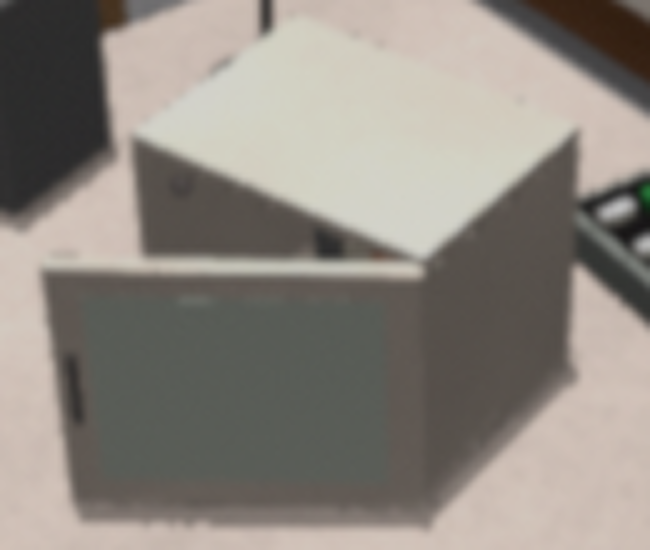

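View pics/toptray.png

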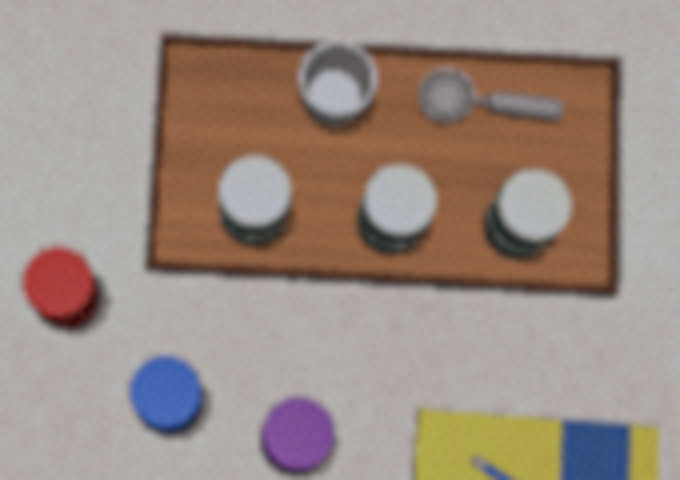

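View pics/sidetray.png

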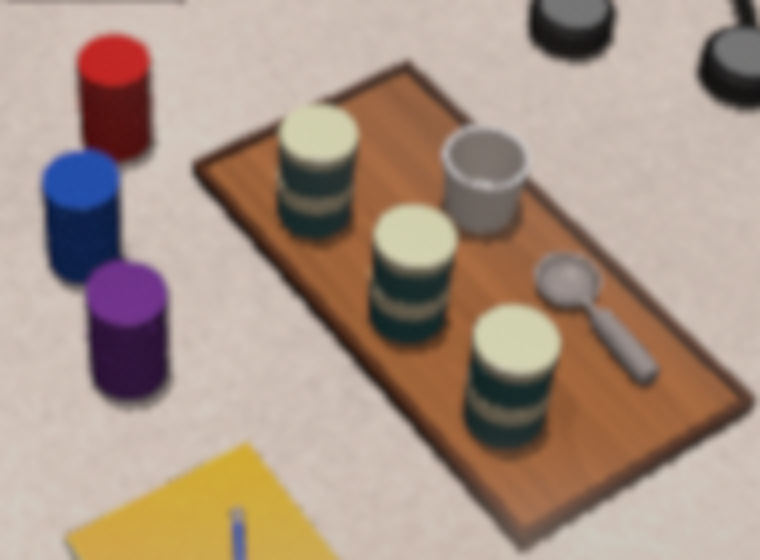

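```bash
cat > m.py <<'E'
from h import *
import pickle
def lids(c,win,thr):
    x,y,w,h=win
    im=c["color"][y:y+h,x:x+w]; k=6
    b=cv2.resize(im,None,fx=k,fy=k,interpolation=cv2.INTER_CUBIC)
    mn=b.min(2); return b,mn
if __name__=="__main__":
    t,s=pickle.load(open("cams.pkl","rb"))
    P={}
    for nm,c,wins in (("top",t,[(322,165,25,28),(358,167,25,28),(391,168,25,28)]),("side",s,[(336,198,26,28),(360,223,26,28),(385,248,26,28)])):
        pts=[]
        for x,y,w,h in wins:
            k=6
            b=cv2.resize(c["color"][y:y+h,x:x+w],None,fx=k,fy=k,interpolation=cv2.INTER_CUBIC)
            hsv=cv2.cvtColor(b,cv2.COLOR_BGR2HSV)
            g=b[...,0]  # blue: low on wood and teal
            _,m=cv2.threshold(g,0,255,cv2.THRESH_OTSU)
            cs,_=cv2.findContours(m,cv2.RETR_EXTERNAL,cv2.CHAIN_APPROX_NONE)
            q=max(cs,key=cv2.contourArea); e=cv2.fitEllipse(q)
            pts.append([(e[0][0]+.5)/k-.5+x,(e[0][1]+.5)/k-.5+y]); print(nm,pts[-1],np.array(e[1])/k)
        P[nm]=pts
    print("lids",tri(t,P["top"],s,P["side"]))
    print(plane(t,P["top"],102),plane(s,P["side"],102))
    # tray corners: top crop order far-left, far-right, near-right, near-left
    tc=np.array([[163,36],[619,60],[614,293],[149,268]])/4+[270,130]
    sc=np.array([[407,63],[752,401],[522,548],[194,165]])/4+[270,175]
    a=tri(t,tc,s,sc);print("tray",a, plane(t,tc,18))
    # cabinet top corners: back-left, back-right, front-right, front-left
    tc=np.array([[38,122],[338,26],[403,238],[97,335]])/4+[140,85]
    sc=np.array([[300,15],[578,130],[425,258],[133,135]])/5+[230,70]
    a=tri(t,tc,s,sc);print("cab",a,plane(t,tc,210))
    # door free edge top outer, hinge-end top outer
    tc=np.array([[212,497],[416,244]])/4+[140,85]
    sc=np.array([[45,268],[425,275]])/5+[230,70]
    print("door",tri(t,tc,s,sc),plane(t,tc,208))
E
python3 m.py
```

```text
top [333.2250111897786, 177.13195292154947] [17.435 17.982]
top [369.6769091288249, 179.35640462239584] [17.335 18.086]
top [403.38730239868164, 180.5629971822103] [17.349 18.205]
side [347.38121795654297, 205.78001022338867] [16.509 24.833]
side [373.4428825378418, 233.60084915161133] [15.997 20.731]
side [398.77044041951496, 259.43809000651044] [17.492 21.841]
lids [[ 527.296  -86.096  109.402    5.303]
 [ 518.053 -209.086   98.538    1.493]
 [ 508.448 -321.526   98.247    1.625]]
[[ 531.472  -87.667  102.   ]
 [ 517.914 -209.033  102.   ]
 [ 508.324 -321.166  102.   ]] [[ 529.585  -80.084  102.   ]
 [ 515.054 -210.819  102.   ]
 [ 505.22  -323.02   102.   ]]
tray [[ 700.765  -16.042   11.22     0.406]
 [ 656.577 -429.481   12.375    1.501]
 [ 444.431 -406.968    0.869    0.983]
 [ 485.506    4.996   12.603    0.648]] [[ 698.577  -16.279   18.   ]
 [ 655.462 -428.346   18.   ]
 [ 442.079 -402.736   18.   ]
 [ 484.176    4.96    18.   ]]
cab [[738.249 488.911 207.104   4.737]
 [807.401 252.202 204.02    1.516]
 [625.287 198.67  209.547   2.428]
 [558.178 437.116 206.814   0.226]] [[734.794 488.605 210.   ]
 [805.149 250.381 210.   ]
 [624.023 199.13  210.   ]
 [557.163 435.863 210.   ]]
door [[426.686 344.694 209.133   1.034]
 [620.627 190.491 203.254   0.619]] [[426.429 345.315 208.   ]
 [619.298 189.407 208.   ]]
```

```bash
cat >> h.py <<'E'
def to(obs,target):
    Rm=R.from_euler("xyz",obs["tcp_rot"]).as_matrix()
    return Rm.T@(np.array(target)-obs["tool_pos"])
def show(obs):
    Rm=R.from_euler("xyz",obs["tcp_rot"]).as_matrix()
    print("t",obs["time"],"p",obs["tool_pos"],"F",obs["contact_force"],"M",obs["moment"],"w",obs["grip_width"],"q",obs["joint_positions"]);print("x",Rm[:,0],"y",Rm[:,1],"z",Rm[:,2])
E
python3 - <<'E'
from h import *
from plant import monitor
o=monitor.get_obs();show(o);print(to(o,[415,258,226]))
E
```

```text
t 0.25 p [165.952 497.938 226.45 ] F [ 0.303 -0.195 -0.097] M [-0.027 -0.028  0.059] w 92.10018923444194 q [ 1.103  0.342  1.524 -0.     1.275 -0.146]
x [-0.    -0.001 -1.   ] y [-0.949  0.316  0.   ] z [ 0.316  0.949 -0.001]
[   0.508 -312.142 -148.87 ]
```

>>> send_rows([
  [[0,-0.0312,-0.0149,0,0],[0,-0.0312,-0.0149,0,0],[0,-0.0312,-0.0149,0,0],[0,-0.0312,-0.0149,0,0],[0,-0.0312,-0.0149,0,0],[0,-0.0312,-0.0149,0,0],[0,-0.0312,-0.0149,0,0],[0,-0.0312,-0.0149,0,0],[0,-0.0312,-0.0149,0,0],[0,-0.0312,-0.0149,0,0]],
])

```text
time: 1.08
tool_pos: [420.2, 252.6, 225.1]
tcp_rot: [1.295, 1.569, 2.557]
contact_force: [1.1, 1.0, -0.4]
grip_width: 29.4
```

>>> send_rows([
  [[0,0,0,6.5,0],[0,0,0,6.5,0],[0,0,0,6.5,0],[0,0,0,6.5,0],[0,0,0,6.5,0],[0,0,0,0,0]],
])

```text
time: 1.58
tool_pos: [426.6, 245.1, 224.0]
tcp_rot: [3.119, 1.569, -2.506]
contact_force: [-0.3, -0.4, -0.1]
grip_width: 0.2
```

Run:
```python
from h import *
from plant import monitor,optics
o=monitor.get_obs();show(o);print(to(o,[415,258,160]))
c=optics.capture("top");cv2.imwrite("pics/top1.png",c["color"])
```

```text
t 1.5833 p [426.581 245.093 224.005] F [-0.255 -0.402 -0.102] M [-0.078 -0.011  0.001] w 0.22381859394978768 q [ 0.366  0.285  1.615 -0.     1.244 -0.293]
x [-0.001 -0.001 -1.   ] y [-0.612  0.791  0.   ] z [ 0.791  0.612 -0.002]
[64.007 17.292 -1.149]
```

View pics/top1.png

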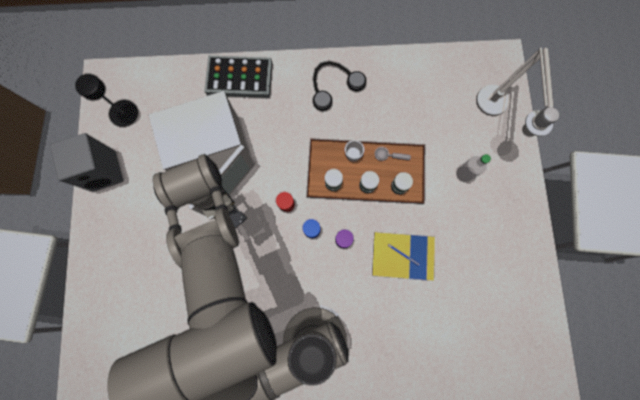

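>>> send_rows([
  [[0.022,0.006,0,0,0],[0.022,0.006,0,0,0],[0.022,0.005,0,0,0],[0,0,0,0,0],[0,0,0.015,0,0],[0,0,0.015,0,0],[0,0,0.01,0,0]],
])

```text
time: 2.22
tool_pos: [447.0, 284.3, 158.7]
tcp_rot: [-1.999, 1.57, -1.307]
contact_force: [0.1, -0.0, -0.2]
grip_width: 0.3
```

Run:
```python
from h import *
from plant import monitor,optics
o=monitor.get_obs();show(o)
for p in ([450,302],[487,349],[538,383]): print(to(o,p+[160]))
c=optics.capture("side");cv2.imwrite("pics/side2.png",cv2.resize(c["color"][50:250,180:420],None,fx=3,fy=3))
```

```text
t 2.2167 p [446.972 284.328 158.653] F [ 0.137 -0.045 -0.16 ] M [-0.093 -0.022  0.016] w 0.29477846645949773 q [ 0.423  0.415  1.613 -0.001  1.114 -0.268]
x [ 0.    -0.001 -1.   ] y [-0.638  0.77  -0.001] z [ 0.77   0.638 -0.001]
[-1.367 11.679 13.602]
[-1.412 24.282 72.075]
[ -1.437  17.944 133.041]
```

View pics/side2.png

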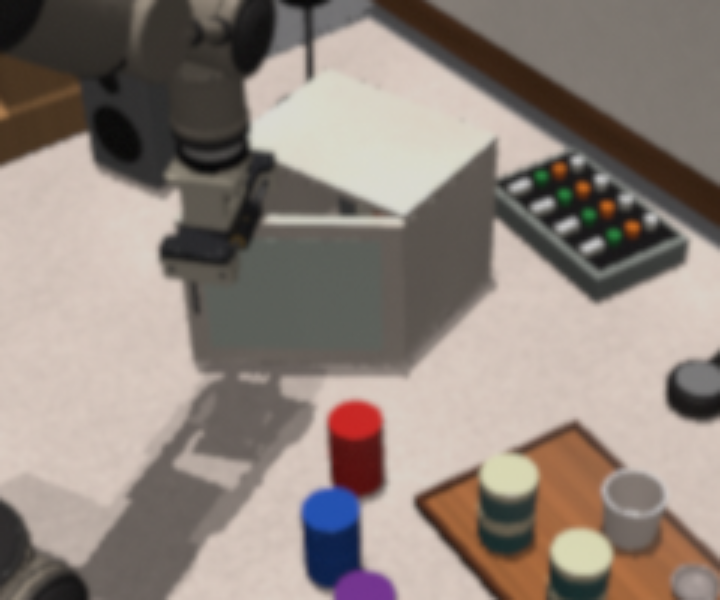

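>>> send_rows([
  [[0,0.004,0.012,0,0],[0,0.004,0.012,0,0],[0,0.004,0.012,0,0],[0,0.003,0.012,0,0],[0,0.003,0.012,0,0]],
])

```text
time: 2.68
tool_pos: [483.9, 337.0, 163.5]
tcp_rot: [-1.222, 1.567, -0.519]
contact_force: [0.7, -0.5, -0.1]
grip_width: 0.5
```

>>> send_rows([
  [[0,0.001,0.012,0,0],[0,0.0,0.012,0,0],[0,0,0.012,0,0],[0,0,0.01,0,0]],
])

```text
time: 3.02
tool_pos: [519.2, 368.5, 167.4]
tcp_rot: [-1.233, 1.566, -0.518]
contact_force: [-0.6, -1.2, 0.4]
grip_width: 0.1
```

Run:
```python
from h import *
from plant import monitor,optics
o=monitor.get_obs();show(o)
for p in ([487,349],[538,383]): print(to(o,p+[160]))
c=optics.capture("side");cv2.imwrite("pics/side3.png",cv2.resize(c["color"][50:200,220:420],None,fx=4,fy=4))
```

```text
t 3.0167 p [519.15  368.457 167.449] F [-0.624 -1.156  0.411] M [-0.13   0.118  0.008] w 0.09913849536719949 q [ 0.499  0.593  1.28  -0.004  1.267 -0.215]
x [ 0.004 -0.002 -1.   ] y [-0.655  0.755 -0.004] z [0.755 0.655 0.001]
[  7.37    6.406 -37.045]
[ 7.489 -1.34  23.758]
```

View pics/side3.png

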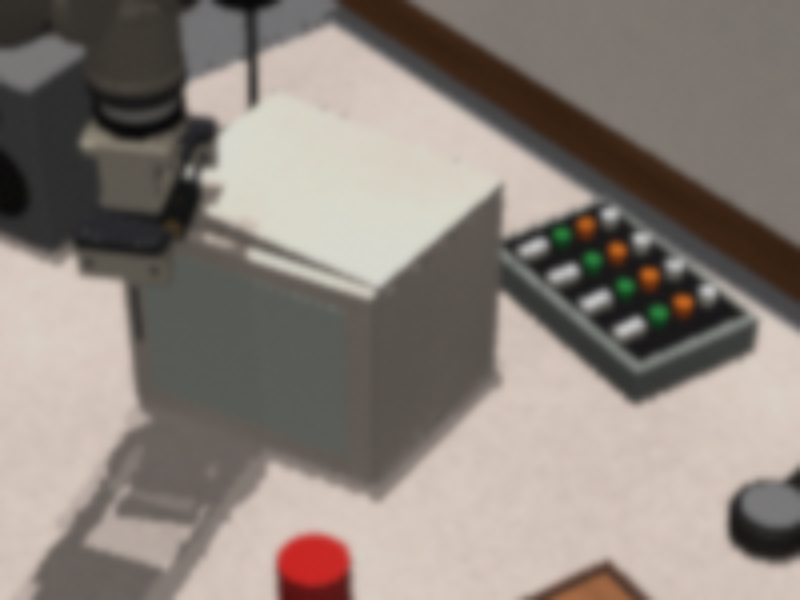

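>>> send_rows([
  [[0.002,-0.001,0.007,0,0],[0.002,-0.002,0.007,0,0],[0.002,-0.002,0.006,0,0]],
])

```text
time: 3.32
tool_pos: [535.2, 376.6, 165.6]
tcp_rot: [-2.552, 1.565, -1.831]
contact_force: [-5.3, -2.3, 5.7]
grip_width: 0.4
```

>>> send_rows([
  [[0.001,-0.002,0.006,0,0],[0.001,-0.002,0.006,0,0]],
])

```text
time: 3.48
tool_pos: [539.2, 378.1, 165.5]
tcp_rot: [3.045, 1.548, -2.513]
contact_force: [-38.8, -17.8, 22.3]
grip_width: 0.3
```

>>> send_rows([
  [[0.001,-0.002,0.006,0,0],[0.001,-0.002,0.006,0,0]],
])

```text
time: 3.65
tool_pos: [537.9, 377.4, 166.3]
tcp_rot: [2.952, 1.516, -2.601]
contact_force: [-25.5, -13.5, 15.7]
grip_width: 0.5
```

Run:
```python
from h import *
from plant import monitor,optics
o=monitor.get_obs();show(o)
c=optics.capture("side");cv2.imwrite("pics/side4.png",cv2.resize(c["color"][50:200,220:420],None,fx=4,fy=4))
```

```text
t 3.65 p [537.926 377.392 166.255] F [-25.527 -13.494  15.69 ] M [-1.885  3.418 -0.162] w 0.5328973358598135 q [ 0.496  0.667  1.148 -0.002  1.382 -0.233]
x [-0.047 -0.028 -0.998] y [-0.667  0.745  0.01 ] z [ 0.744  0.666 -0.054]
```

View pics/side4.png

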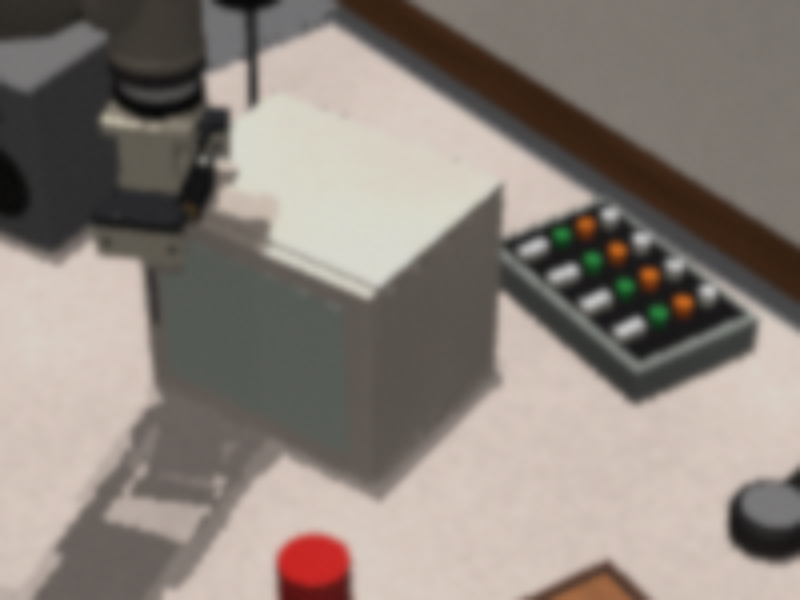

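>>> send_rows([
  [[0,0.002,-0.006,0,0],[0,0.002,-0.012,0,0],[0,0,-0.02,0,0],[0,0,-0.02,0,0],[0,0,0,0,0]],
])

```text
time: 4.12
tool_pos: [487.6, 338.2, 172.8]
tcp_rot: [2.941, 1.511, -2.602]
contact_force: [0.3, 1.3, 0.4]
grip_width: 0.2
```

Run:
```python
from h import *
from plant import monitor,optics
o=monitor.get_obs();show(o)
print(to(o,[430,250,240]))
```

```text
t 4.1167 p [487.572 338.233 172.778] F [0.287 1.294 0.374] M [ 0.06  -0.075 -0.017] w 0.24882478889463472 q [ 0.479  0.546  1.35  -0.004  1.305 -0.259]
x [-0.051 -0.031 -0.998] y [-0.674  0.739  0.012] z [ 0.737  0.673 -0.058]
[ -61.462  -25.595 -105.762]
```

>>> send_rows([
  [[-0.02,-0.005,-0.02,0,0],[-0.02,-0.005,-0.02,0,0],[-0.02,-0.005,-0.02,0,0],[0,-0.005,-0.02,6.5,0.05],[0,0,-0.02,6.5,0.05],[0,0,0,6.5,0.08],[0,0,0,6.5,0.08],[0,0,0,6.5,0.08],[0,0,0,6.5,0.08],[0,0,0,6.5,0.08]],
])

```text
time: 4.95
tool_pos: [429.6, 255.6, 247.8]
tcp_rot: [-2.483, 1.522, -2.559]
contact_force: [0.2, -0.9, 0.2]
grip_width: 42.6
```

>>> send_rows([
  [[0,0,0,6.5,0.08],[0,0,0,6.5,0.08],[0,0,0,6.5,0.08],[0,0,0,6.5,0.08],[0,0,0,6.5,0.08],[0,0,0,6.5,0.08],[0,0,0,6.5,0.08],[0,0,0,0,0.08]],
])

```text
time: 5.62
tool_pos: [433.7, 256.3, 253.0]
tcp_rot: [-1.607, 1.532, -2.514]
contact_force: [0.2, -0.3, 0.5]
grip_width: 79.8
```

Run:
```python
from h import *
from plant import monitor,optics
import pickle
o=monitor.get_obs();show(o)
print(to(o,[470,-100,260]))
s=optics.capture("side");t=optics.capture("top")
cv2.imwrite("pics/side5.png",s["color"]);cv2.imwrite("pics/top5.png",t["color"])
cup=tri(t,np.array([[338,82]])/4+[270,130],s,np.array([[485,158]])/4+[270,175]);print(cup)
tc=np.array([[420,98],[562,108]])/4+[270,130];print(plane(t,tc,14))
```

```text
t 5.6167 p [433.652 256.304 252.986] F [ 0.23  -0.263  0.549] M [-0.092  0.065 -0.031] w 79.78312614948642 q [ 0.387  0.306  1.503 -0.009  1.371  1.296]
x [-0.032 -0.023 -0.999] y [ 0.787  0.616 -0.039] z [ 0.616 -0.788 -0.001]
[   0.025 -191.08   303.004]
[[ 632.609 -168.528   67.359    1.963]]
[[ 629.69  -246.216   14.   ]
 [ 614.041 -373.605   14.   ]]
```

View pics/side5.png

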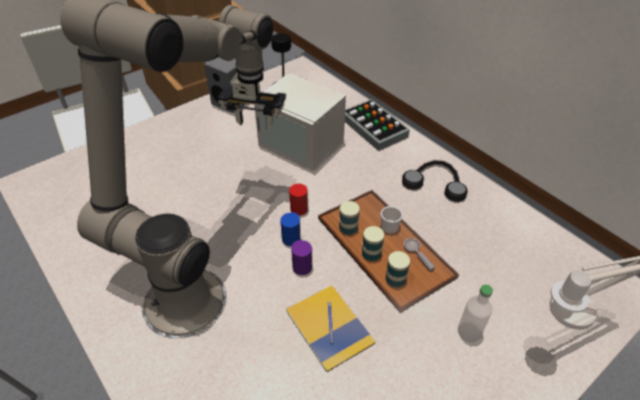

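View pics/top5.png

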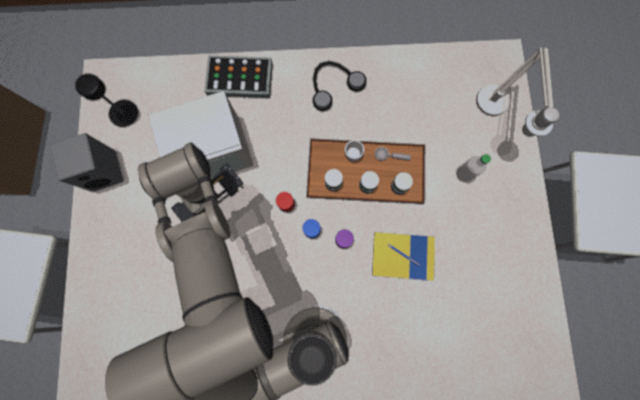

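>>> send_rows([
  [[0,-0.017,0.025,0,0.08],[0,-0.017,0.025,0,0.08],[0,-0.017,0.025,0,0.08],[0,-0.017,0.025,0,0.08],[0,-0.017,0.025,0,0.08],[0,-0.017,0.025,0,0.08],[0,-0.017,0.025,0,0.08],[0,-0.017,0.025,0,0.08],[0,-0.017,0.025,0,0.08],[0,-0.017,0.025,0,0.08]],
])

```text
time: 6.55
tool_pos: [464.2, -51.7, 260.6]
tcp_rot: [-1.636, 1.537, -2.48]
contact_force: [0.5, 0.2, -0.2]
grip_width: 80.1
```

>>> send_rows([
  [[0,-0.01,0.025,0,0.08],[0,0,0,0,0.08]],
])

```text
time: 6.72
tool_pos: [474.1, -83.2, 261.5]
tcp_rot: [-1.563, 1.536, -2.403]
contact_force: [-0.0, 0.3, 0.5]
grip_width: 79.5
```

```bash
cat >> h.py <<'E'
def wristrays(c,o,uv):
    K=c["camera_matrix"];T=c["T_tool_cam"]
    uv=np.atleast_2d(np.float64(uv));d=(uv-K[:2,2])/K[0,0]
    th=np.linalg.norm(d,axis=1,keepdims=True)
    v=np.c_[d/np.maximum(th,1e-9)*np.sin(th),np.cos(th)]
    Rm=R.from_euler("xyz",o["tcp_rot"]).as_matrix()
    return Rm@T[:3,3]+o["tool_pos"], v@T[:3,:3].T@Rm.T
def wplane(c,o,uv,z):
    p,d=wristrays(c,o,uv); return p+d*((z-p[2])/d[:,2:])
E
python3 - <<'E'
from h import *
from plant import monitor,optics
import pickle
o=monitor.get_obs();show(o)
c=optics.capture("wrist");cv2.imwrite("pics/w6.png",c["color"]);pickle.dump((o,c),open("w6.pkl","wb"))
s=optics.capture("side");cv2.imwrite("pics/side6.png",cv2.resize(s["color"][60:200,220:380],None,fx=4,fy=4))
E
```

```text
t 6.7167 p [474.141 -83.237 261.526] F [-0.016  0.272  0.518] M [-0.031  0.112 -0.014] w 79.45854441638917 q [-0.313  0.248  1.56  -0.031  1.351  0.534]
x [-0.026 -0.023 -0.999] y [ 0.744  0.667 -0.035] z [ 0.667 -0.745  0.   ]
```

View pics/w6.png

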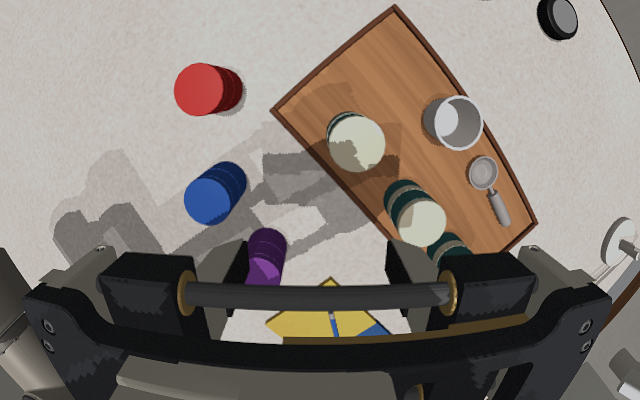

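View pics/side6.png

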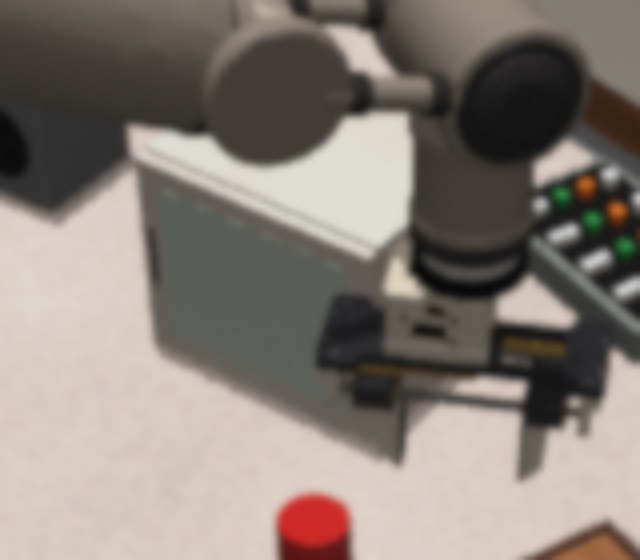

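Run:
```python
from h import *
import pickle
o,c=pickle.load(open("w6.pkl","rb"));t,s=pickle.load(open("cams.pkl","rb"))
im=c["color"]
cv2.imwrite("pics/w6c.png",cv2.resize(im[100:260,310:460],None,fx=4,fy=4,interpolation=cv2.INTER_CUBIC)[:600])
P=[[356.5,143.5],[421.5,219.5]]
print(wplane(c,o,P,102))
# two-view height of left lid: wrist + top
p,d=wristrays(c,o,P); o2,d2=rays(t,[[333.2,177.1],[369.7,179.4]])
for a,b in zip(d,d2):
    k=np.linalg.lstsq(np.c_[a,-b],o2-p,rcond=None)[0];print(p+a*k[0],o2+b*k[1])
```

```text
[[ 530.806  -87.251  102.   ]
 [ 520.257 -203.182  102.   ]]
[530.848 -86.956 103.475] [531.202 -87.535 103.581]
[ 519.517 -209.97    90.06 ] [ 520.462 -210.603   90.361]
```

View pics/w6c.png

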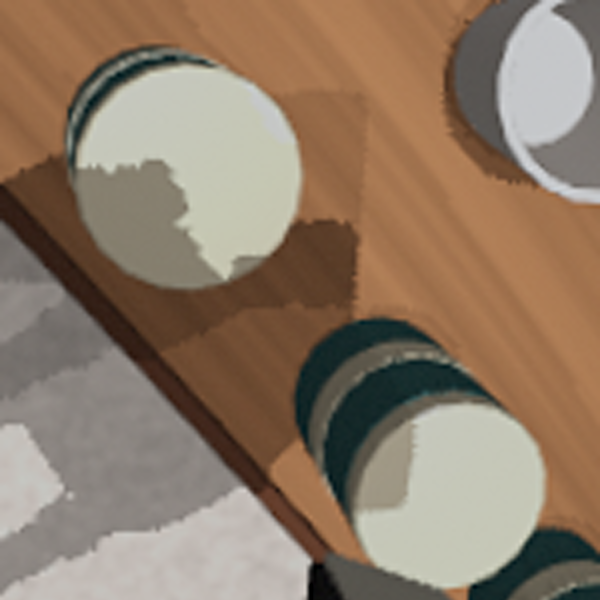

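Run:
```python
from h import *
from plant import monitor
o=monitor.get_obs();print(to(o,[531,-87,140]),to(o,[531,-87,54]))
```

```text
[119.879  42.587  44.251] [205.828  45.525  44.448]
```

>>> send_rows([
  [[0,0.0107,0.011,0,0.0918],[0.01,0.0107,0.011,0,0.0918],[0.025,0.0107,0.011,0,0.0918],[0.025,0.0107,0.011,0,0.0918],[0.025,0,0,0,0.0918],[0.02,0,0,0,0.0918],[0,0,0,0,0.0918]],
])

```text
time: 7.4
tool_pos: [534.5, -77.6, 154.0]
tcp_rot: [-1.556, 1.542, -2.373]
contact_force: [-0.1, 0.1, 0.7]
grip_width: 91.8
```

Run:
```python
from h import *
from plant import monitor,optics
o=monitor.get_obs();show(o);print(to(o,[531,-87,54]))
c=optics.capture("wrist");cv2.imwrite("pics/w7.png",c["color"])
```

```text
t 7.4 p [534.535 -77.621 154.004] F [-0.144  0.127  0.747] M [-0.115  0.111  0.034] w 91.77801540608289 q [-0.271  0.448  1.574 -0.027  1.135  0.558]
x [-0.021 -0.02  -1.   ] y [ 0.729  0.684 -0.029] z [ 0.684 -0.729  0.   ]
[100.224  -6.101   4.38 ]
```

View pics/w7.png

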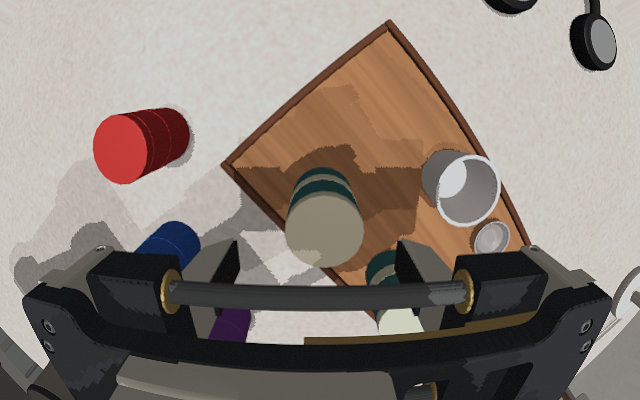

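Run:
```python
from h import *
from plant import monitor,optics
o=monitor.get_obs();c=optics.capture("wrist")
b=cv2.resize(c["color"][150:280,270:440],None,fx=4,fy=4);cv2.imwrite("pics/w7c.png",b)
print(wplane(c,o,[[325,229]],102))
```

```text
[[534.031 -87.203 102.   ]]
```

View pics/w7c.png

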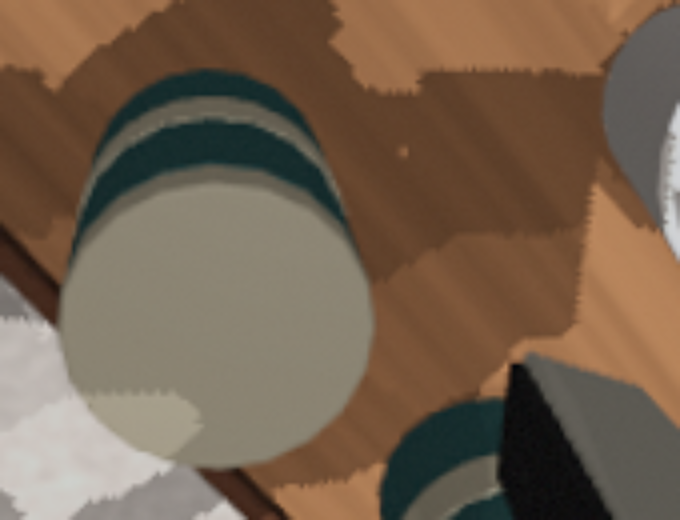

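>>> send_rows([
  [[0.01,-0.0027,0.0025,0,0.0918],[0.01,-0.0027,0.0025,0,0.0918],[0,0,0,0,0.0918]],
])

```text
time: 7.75
tool_pos: [537.6, -85.9, 140.9]
tcp_rot: [-1.066, 1.546, -1.88]
contact_force: [0.8, -0.2, -0.6]
grip_width: 91.5
```

>>> send_rows([
  [[0.015,0,0,0,0.0918],[0.015,0,0,0,0.0918],[0.015,0,0,0,0.0918],[0.015,0,0,0,0.0918],[0.008,0,0,0,0.0918],[0,0,0,0,0.0918]],
])

```text
time: 8.25
tool_pos: [540.1, -89.9, 75.2]
tcp_rot: [-0.653, 1.544, -1.468]
contact_force: [-0.1, 1.0, -0.0]
grip_width: 91.6
```

Run:
```python
from h import *
from plant import monitor
o=monitor.get_obs();show(o);print(to(o,[532,-87,54]))
```

```text
t 8.25 p [540.059 -89.881  75.223] F [-0.069  1.022 -0.001] M [-0.061  0.17  -0.005] w 91.61658353527525 q [-0.29   0.544  1.662 -0.031  0.925  0.544]
x [ 0.003 -0.027 -1.   ] y [ 0.728  0.685 -0.016] z [ 0.685 -0.728  0.021]
[21.116 -3.55  -8.073]
```

>>> send_rows([
  [[0.004,-0.0018,-0.004,0,0.0918],[0.006,-0.0018,-0.004,0,0.0918],[0.008,0,0,0,0.0918],[0,0,0,0,0.0918]],
])

```text
time: 8.58
tool_pos: [532.5, -87.3, 58.1]
tcp_rot: [-0.521, 1.542, -1.338]
contact_force: [-0.3, -0.6, 0.3]
grip_width: 91.7
```

Run:
```python
from h import *
from plant import monitor
o=monitor.get_obs();show(o);print(to(o,[532,-87,54]))
```

```text
t 8.5833 p [532.491 -87.309  58.103] F [-0.316 -0.649  0.328] M [-0.063  0.197 -0.082] w 91.70495675365024 q [-0.29   0.555  1.703 -0.033  0.869  0.547]
x [ 0.007 -0.028 -1.   ] y [ 0.729  0.685 -0.014] z [ 0.685 -0.728  0.025]
[ 4.089 -0.087 -0.663]
```

>>> send_rows([
  [[0,0,0,0,0],[0,0,0,0,0],[0,0,0,0,0],[0,0,0,0,0],[0,0,0,0,0],[0,0,0,0,0],[0,0,0,0,0],[0,0,0,0,0]],
])

```text
time: 9.25
tool_pos: [533.3, -87.4, 59.2]
tcp_rot: [-0.46, 1.541, -1.276]
contact_force: [-0.7, -0.2, -0.0]
grip_width: 60.6
```

>>> send_rows([
  [[-0.006,0,0,0,0],[-0.01,0,0,0,0],[-0.015,0,0,0,0],[-0.015,0,0,0,0],[-0.015,0,0,0,0],[-0.015,0,0,0,0],[-0.01,0,0,0,0],[0,0,0,0,0],[0,0,0,0,0],[0,0,0,0,0]],
])

```text
time: 10.08
tool_pos: [531.6, -84.4, 153.6]
tcp_rot: [-0.469, 1.542, -1.285]
contact_force: [-0.0, 0.1, -2.2]
grip_width: 60.6
```

Run:
```python
from h import *
from plant import monitor,optics
o=monitor.get_obs();show(o)
F=[]
for i in range(5):
    c=optics.capture("side");o=monitor.get_obs();F.append(np.r_[o["contact_force"],o["tool_pos"]])
print(np.array(F),np.mean(F,0))
cv2.imwrite("pics/side8.png",cv2.resize(c["color"][130:300,280:460],None,fx=3.5,fy=3.5))
```

```text
t 10.0833 p [531.625 -84.358 153.559] F [-0.023  0.115 -2.194] M [-0.048  0.13   0.03 ] w 60.61310270445854 q [-0.285  0.429  1.607 -0.028  1.09   0.543]
x [ 0.008 -0.028 -1.   ] y [ 0.728  0.685 -0.013] z [ 0.685 -0.728  0.026]
[[  0.289  -0.515  -1.769 531.404 -84.302 153.203]
 [  0.158   0.725  -3.002 531.292 -84.274 152.864]
 [  0.267   0.342  -1.982 531.183 -84.258 152.662]
 [  0.172  -0.311  -1.759 531.22  -84.28  152.64 ]
 [  0.262   1.264  -2.28  531.288 -84.291 152.672]] [  0.23    0.301  -2.158 531.278 -84.281 152.808]
```

View pics/side8.png

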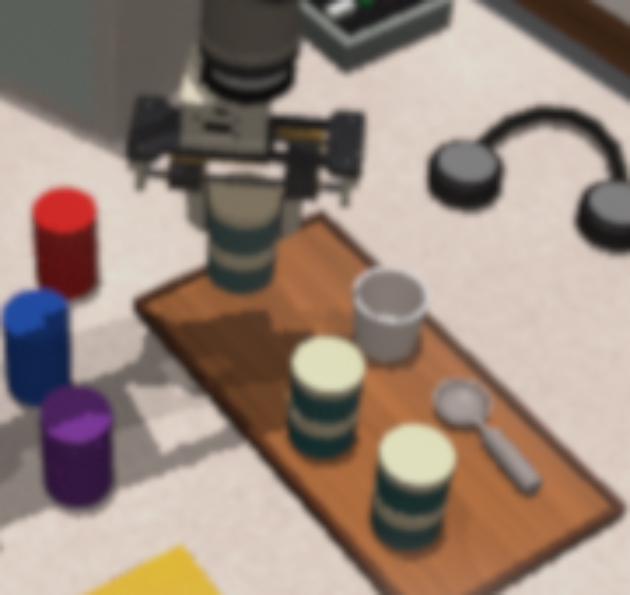

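>>> send_rows([
  [[0.012,0,0,0,0],[0.015,0,0,0,0],[0.015,0,0,0,0],[0.015,0,0,0,0],[0.012,0,0,0,0],[0.008,0,0,0,0],[0.004,0,0,0,0],[0,0,0,0,0]],
])

```text
time: 11.0
tool_pos: [531.3, -86.5, 65.9]
tcp_rot: [-0.632, 1.544, -1.448]
contact_force: [-1.4, 0.4, -1.0]
grip_width: 60.2
```

>>> send_rows([
  [[0.003,0,0,0,0],[0.002,0,0,0,0],[0,0,0,0,0]],
])

```text
time: 11.25
tool_pos: [532.1, -86.9, 61.4]
tcp_rot: [-0.578, 1.543, -1.394]
contact_force: [-0.1, -0.1, -1.5]
grip_width: 60.8
```

>>> send_rows([
  [[0.002,0,0,0,0],[0.001,0,0,0,0]],
])

```text
time: 11.42
tool_pos: [532.8, -87.2, 59.2]
tcp_rot: [-0.509, 1.542, -1.325]
contact_force: [0.3, -0.3, -2.8]
grip_width: 60.5
```

>>> send_rows([
  [[0.001,0,0,0,0],[0.001,0,0,0,0]],
])

```text
time: 11.58
tool_pos: [532.9, -87.3, 59.1]
tcp_rot: [-0.484, 1.542, -1.301]
contact_force: [-4.2, 1.4, 8.7]
grip_width: 60.4
```

>>> send_rows([
  [[0,0,0,0,0.0918],[0,0,0,0,0.0918],[0,0,0,0,0.0918],[0,0,0,0,0.0918],[0,0,0,0,0.0918],[0,0,0,0,0.0918],[0,0,0,0,0.0918]],
])

```text
time: 12.17
tool_pos: [534.6, -87.7, 60.9]
tcp_rot: [-0.353, 1.539, -1.169]
contact_force: [0.1, 1.2, 0.8]
grip_width: 91.4
```

>>> send_rows([
  [[-0.015,0,0,0,0.0918],[-0.02,0,0,0,0.0918],[-0.025,0,0,0,0.0918],[-0.025,0,0,0,0.0918],[-0.025,0,0,0,0.0918],[-0.01,0,0,0,0.0918],[0,0,0,0,0.0918]],
])

```text
time: 12.75
tool_pos: [531.7, -83.8, 183.9]
tcp_rot: [-0.512, 1.542, -1.328]
contact_force: [-0.1, -0.1, -1.2]
grip_width: 92.2
```

Run:
```python
from h import *
from plant import monitor,optics
o=monitor.get_obs();show(o)
F=[]
for i in range(4):
    c=optics.capture("side");o=monitor.get_obs();F.append(o["contact_force"])
print(np.mean(F,0)); print(to(o,[480,-200,175]),to(o,[519,-209,175]))
cv2.imwrite("pics/side9.png",cv2.resize(c["color"][130:300,280:460],None,fx=3.5,fy=3.5))
```

```text
t 12.75 p [531.747 -83.758 183.942] F [-0.093 -0.054 -1.19 ] M [-0.076  0.09  -0.039] w 92.17328110452338 q [-0.284  0.398  1.564 -0.027  1.166  0.543]
x [ 0.007 -0.028 -1.   ] y [ 0.729  0.685 -0.014] z [ 0.685 -0.728  0.025]
[-0.085 -0.009 -0.012]
[   8.288 -116.161   50.611] [  8.541 -93.908  83.88 ]
```

View pics/side9.png

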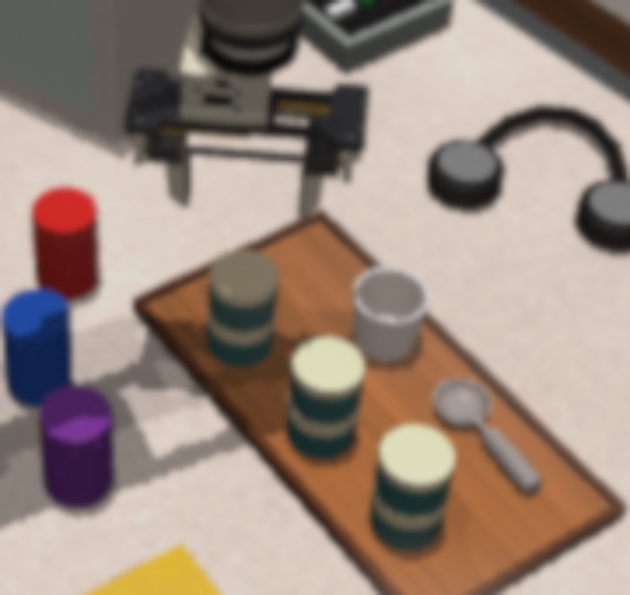

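>>> send_rows([
  [[0,-0.023,0.01,0,0.0918],[0,-0.023,0.01,0,0.0918],[0,-0.023,0.01,0,0.0918],[0,-0.023,0.01,0,0.0918],[0,-0.02,0.01,0,0.0918],[0,0,0,0,0.0918]],
])

```text
time: 13.45
tool_pos: [477.7, -197.8, 174.2]
tcp_rot: [-1.374, 1.548, -2.185]
contact_force: [0.5, -0.3, -0.1]
grip_width: 91.7
```

Run:
```python
from h import *
from plant import monitor,optics
o=monitor.get_obs();show(o)
c=optics.capture("wrist");cv2.imwrite("pics/w10.png",c["color"])
import pickle;pickle.dump((o,c),open("w10.pkl","wb"))
```

```text
t 13.45 p [ 477.713 -197.803  174.184] F [ 0.475 -0.333 -0.137] M [-0.067  0.144 -0.009] w 91.72246021218811 q [-0.526  0.38   1.622 -0.025  1.142  0.295]
x [-0.013 -0.019 -1.   ] y [ 0.725  0.688 -0.023] z [ 0.689 -0.725  0.005]
```

View pics/w10.png

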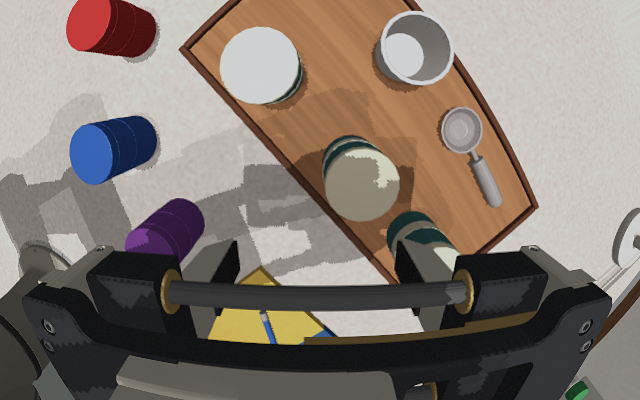

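Run:
```python
from h import *
import pickle
o,c=pickle.load(open("w10.pkl","rb"))
print(wplane(c,o,[[361.5,184],[261,65.5]],102))
for z in (140,60):print(to(o,[519,-209,z]))
```

```text
[[ 517.851 -207.592  102.   ]
 [ 531.653  -91.267  102.   ]]
[33.834 23.002 36.396]
[113.813  24.824  36.033]
```

>>> send_rows([
  [[0,0.007,0.0115,0,0.0918],[0.005,0.007,0.0115,0,0.0918],[0.01,0.007,0.0115,0,0.0918],[0.01,0,0,0,0.0918],[0,0,0,0,0.0918]],
])

```text
time: 13.92
tool_pos: [516.6, -203.3, 142.9]
tcp_rot: [-1.807, 1.547, -2.619]
contact_force: [-0.2, -0.2, 0.7]
grip_width: 91.7
```

Run:
```python
from h import *
from plant import monitor,optics
o=monitor.get_obs();show(o);print(to(o,[518,-208.5,60]))
```

```text
t 13.9167 p [ 516.606 -203.273  142.917] F [-0.245 -0.165  0.687] M [-0.093  0.106  0.021] w 91.69545905965461 q [-0.501  0.483  1.548 -0.022  1.123  0.32 ]
x [-0.02  -0.012 -1.   ] y [ 0.725  0.688 -0.023] z [ 0.688 -0.726 -0.006]
[82.927 -0.683  5.209]
```

>>> send_rows([
  [[0.008,-0.001,0.002,0,0.0918],[0.012,0,0.002,0,0.0918],[0.012,0,0,0,0.0918],[0,0,0,0,0.0918]],
])

```text
time: 14.25
tool_pos: [516.1, -204.3, 107.6]
tcp_rot: [-1.96, 1.545, -2.769]
contact_force: [-0.3, -1.0, 0.7]
grip_width: 91.8
```

Run:
```python
from h import *
from plant import monitor,optics
o=monitor.get_obs();show(o);print(to(o,[518,-208.5,60]))
```

```text
t 14.25 p [ 516.075 -204.307  107.612] F [-0.265 -0.997  0.745] M [-0.113  0.122  0.026] w 91.77474334829458 q [-0.504  0.526  1.585 -0.023  1.047  0.318]
x [-0.024 -0.009 -1.   ] y [ 0.724  0.69  -0.024] z [ 0.69  -0.724 -0.01 ]
[47.59  -0.358  4.831]
```

>>> send_rows([
  [[0.003,0,0.005,0,0.0918],[0.012,0,0,0,0.0918],[0.014,0,0,0,0.0918],[0.012,0,0,0,0.0918],[0.003,0,0,0,0.0918],[0,0,0,0,0.0918]],
])

```text
time: 14.75
tool_pos: [519.6, -209.0, 64.4]
tcp_rot: [-1.839, 1.547, -2.648]
contact_force: [-0.6, -0.1, 0.9]
grip_width: 92.1
```

Run:
```python
from h import *
from plant import monitor,optics
o=monitor.get_obs();show(o);print(to(o,[518,-208.5,60]))
c=optics.capture("wrist");cv2.imwrite("pics/w11.png",c["color"])
```

```text
t 14.75 p [ 519.615 -209.024   64.44 ] F [-0.602 -0.075  0.931] M [-0.107  0.084  0.027] w 92.10822743707297 q [-0.508  0.588  1.614 -0.025  0.952  0.315]
x [-0.021 -0.011 -1.   ] y [ 0.723  0.69  -0.023] z [ 0.69  -0.723 -0.006]
[ 4.467 -0.705 -1.466]
```

View pics/w11.png

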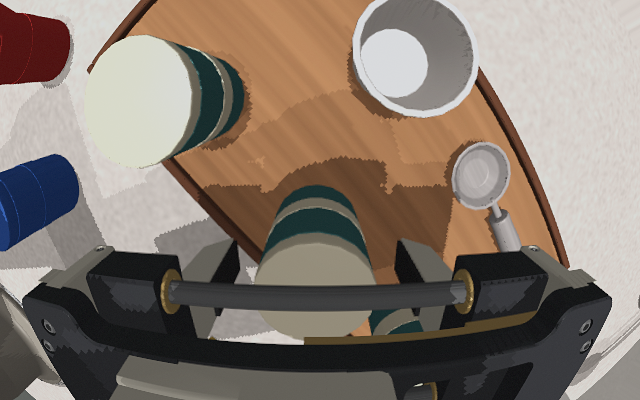

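Middle tin is centred between the fingers (tin near (312,270)). Grip and lift.

>>> send_rows([
  [[0.004,0,0,0,0.06],[0,0,0,0,0],[0,0,0,0,0],[0,0,0,0,0],[0,0,0,0,0],[0,0,0,0,0],[0,0,0,0,0],[0,0,0,0,0],[0,0,0,0,0]],
])

```text
time: 15.55
tool_pos: [520.8, -209.6, 63.6]
tcp_rot: [-1.673, 1.549, -2.481]
contact_force: [-0.7, -1.0, -1.4]
grip_width: 59.4
```

>>> send_rows([
  [[-0.006,0,0,0,0],[-0.01,0,0,0,0],[-0.015,0,0,0,0],[-0.015,0,0,0,0],[-0.015,0,0,0,0],[-0.015,0,0,0,0],[-0.01,0,0,0,0],[0,0,0,0,0],[0,0,0,0,0],[0,0,0,0,0]],
])

```text
time: 16.38
tool_pos: [520.9, -207.6, 155.7]
tcp_rot: [-1.837, 1.547, -2.646]
contact_force: [-0.1, -0.2, -4.2]
grip_width: 59.4
```

Run:
```python
from h import *
from plant import monitor,optics
o=monitor.get_obs();show(o)
F=[]
for i in range(6):
    c=optics.capture("side");o=monitor.get_obs();F.append(np.r_[o["contact_force"],o["tool_pos"]])
print(np.array(F),np.mean(F,0))
cv2.imwrite("pics/side12.png",cv2.resize(c["color"][130:300,280:460],None,fx=3.5,fy=3.5))
```

```text
t 16.3833 p [ 520.941 -207.559  155.699] F [-0.064 -0.185 -4.247] M [-0.068  0.098 -0.014] w 59.41794630273478 q [-0.505  0.479  1.515 -0.021  1.16   0.313]
x [-0.021 -0.011 -1.   ] y [ 0.723  0.69  -0.022] z [ 0.69  -0.723 -0.006]
[[  -0.062   -0.528   -4.228  520.756 -207.469  155.334]
 [  -0.001   -0.145   -3.378  520.611 -207.388  155.021]
 [  -0.034    0.144   -4.904  520.563 -207.389  154.867]
 [  -0.452    0.099   -4.151  520.593 -207.404  154.843]
 [  -0.608   -1.025   -3.649  520.633 -207.435  154.885]
 [   0.332   -0.924   -4.608  520.704 -207.454  154.984]] [  -0.137   -0.396   -4.153  520.643 -207.423  154.989]
```

View pics/side12.png

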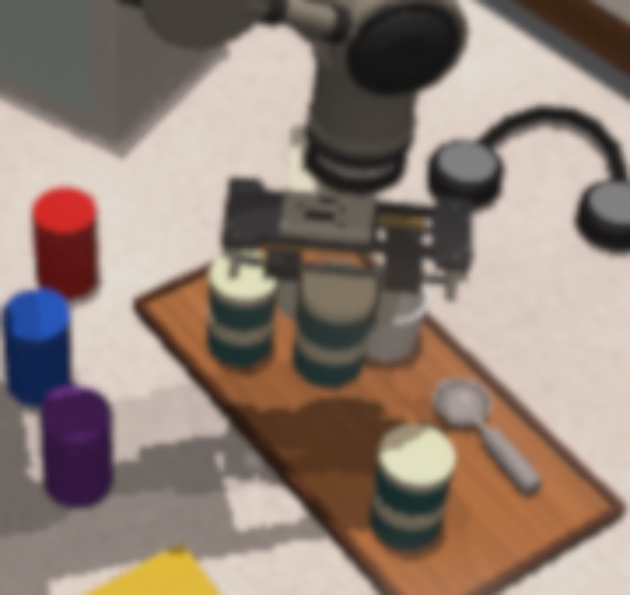

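>>> send_rows([
  [[0.012,0,0,0,0],[0.015,0,0,0,0],[0.015,0,0,0,0],[0.015,0,0,0,0],[0.012,0,0,0,0],[0.007,0,0,0,0],[0.003,0,0,0,0],[0,0,0,0,0]],
])

```text
time: 17.35
tool_pos: [519.2, -208.5, 71.5]
tcp_rot: [-1.912, 1.546, -2.721]
contact_force: [-0.8, 0.2, -4.1]
grip_width: 59.0
```

>>> send_rows([
  [[0.003,0,0,0,0],[0.002,0,0,0,0],[0.001,0,0,0,0],[0,0,0,0,0]],
])

```text
time: 17.68
tool_pos: [520.2, -209.2, 66.7]
tcp_rot: [-1.802, 1.548, -2.611]
contact_force: [0.2, 0.7, -4.9]
grip_width: 59.2
```

>>> send_rows([
  [[0.002,0,0,0,0],[0.001,0,0,0,0],[0.001,0,0,0,0]],
])

```text
time: 17.93
tool_pos: [520.9, -209.6, 63.7]
tcp_rot: [-1.694, 1.549, -2.503]
contact_force: [0.2, -0.1, -4.7]
grip_width: 59.2
```

>>> send_rows([
  [[0.001,0,0,0,0],[0.001,0,0,0,0]],
])

```text
time: 18.1
tool_pos: [521.0, -209.5, 63.5]
tcp_rot: [-1.666, 1.55, -2.475]
contact_force: [-3.6, 1.8, 7.2]
grip_width: 58.9
```

Touching down. Release and rise.

>>> send_rows([
  [[0,0,0,0,0.0918],[0,0,0,0,0.0918],[0,0,0,0,0.0918],[0,0,0,0,0.0918],[0,0,0,0,0.0918],[0,0,0,0,0.0918],[0,0,0,0,0.0918]],
])

```text
time: 18.68
tool_pos: [522.9, -210.6, 65.8]
tcp_rot: [-1.371, 1.551, -2.179]
contact_force: [0.1, 0.6, -0.0]
grip_width: 91.4
```

>>> send_rows([
  [[-0.015,0,0,0,0.0918],[-0.02,0,0,0,0.0918],[-0.025,0,0,0,0.0918],[-0.025,0,0,0,0.0918],[-0.025,0,0,0,0.0918],[-0.005,0,0,0,0.0918],[0,0,0,0,0.0918]],
])

```text
time: 19.27
tool_pos: [523.1, -208.3, 183.3]
tcp_rot: [-1.635, 1.55, -2.444]
contact_force: [-0.7, -0.1, -0.3]
grip_width: 91.9
```

Run:
```python
from h import *
from plant import monitor
o=monitor.get_obs();show(o);print(to(o,[467,-312,176]))
```

```text
t 19.2667 p [ 523.134 -208.256  183.303] F [-0.736 -0.062 -0.269] M [-0.046  0.124  0.046] w 91.89754624596047 q [-0.504  0.454  1.475 -0.021  1.22   0.312]
x [-0.016 -0.014 -1.   ] y [ 0.723  0.69  -0.021] z [ 0.69  -0.723 -0.001]
[   9.619 -112.054   36.312]
```

>>> send_rows([
  [[0,-0.022,0.007,0,0.0918],[0,-0.022,0.007,0,0.0918],[0,-0.022,0.007,0,0.0918],[0,-0.022,0.007,0,0.0918],[0,-0.02,0.007,0,0.0918],[0,0,0,0,0.0918]],
])

```text
time: 19.77
tool_pos: [466.1, -309.3, 178.8]
tcp_rot: [-1.939, 1.547, -2.743]
contact_force: [-1.2, -0.1, 1.0]
grip_width: 91.5
```

Run:
```python
from h import *
from plant import monitor,optics
o=monitor.get_obs();show(o)
c=optics.capture("wrist");cv2.imwrite("pics/w13.png",c["color"])
import pickle;pickle.dump((o,c),open("w13.pkl","wb"))
```

```text
t 19.7667 p [ 466.091 -309.282  178.784] F [-1.197 -0.138  0.99 ] M [-0.122  0.063  0.022] w 91.52140210290597 q [-0.711  0.453  1.49  -0.022  1.209  0.101]
x [-0.021 -0.009 -1.   ] y [ 0.72   0.694 -0.022] z [ 0.694 -0.72  -0.008]
```

View pics/w13.png

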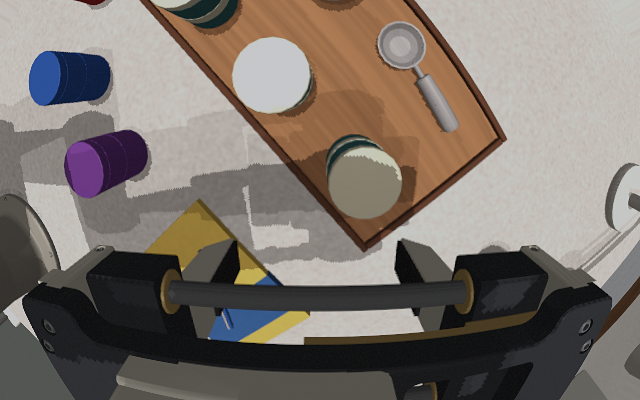

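Right tin lid at (364,183), middle lid at (271,75) standing upright.

Run:
```python
from h import *
import pickle
o,c=pickle.load(open("w13.pkl","rb"))
print(wplane(c,o,[[364.5,183],[271.5,75]],102))
for z in (140,60):print(to(o,[508,-321,z]))
```

```text
[[ 507.511 -320.41   102.   ]
 [ 518.378 -211.497  102.   ]]
[37.979 22.883 37.839]
[117.958  24.623  38.511]
```

>>> send_rows([
  [[0,0.0075,0.0125,0,0.0918],[0.005,0.0075,0.0125,0,0.0918],[0.01,0.0075,0.0125,0,0.0918],[0.01,0,0,0,0.0918],[0,0,0,0,0.0918]],
])

```text
time: 20.23
tool_pos: [509.0, -315.2, 146.6]
tcp_rot: [-2.288, 1.544, -3.093]
contact_force: [-1.0, 0.5, -0.7]
grip_width: 91.8
```

Run:
```python
from h import *
from plant import monitor,optics
o=monitor.get_obs();show(o);print(to(o,[508,-321,60]))
```

```text
t 20.2333 p [ 508.979 -315.249  146.642] F [-0.992  0.476 -0.732] M [-0.049  0.136 -0.04 ] w 91.81826748060429 q [-0.673  0.557  1.405 -0.019  1.199  0.138]
x [-0.026 -0.001 -1.   ] y [ 0.72   0.694 -0.02 ] z [ 0.693 -0.72  -0.017]
[86.645 -2.961  4.975]
```

>>> send_rows([
  [[0.008,-0.002,0.0025,0,0.0918],[0.012,0,0.0025,0,0.0918],[0.012,0,0,0,0.0918],[0,0,0,0,0.0918]],
])

```text
time: 20.57
tool_pos: [508.7, -318.0, 110.7]
tcp_rot: [-2.373, 1.542, 3.107]
contact_force: [-0.9, -0.1, 0.3]
grip_width: 91.5
```

Run:
```python
from h import *
from plant import monitor,optics
o=monitor.get_obs();show(o);print(to(o,[508,-321,60]))
```

```text
t 20.5667 p [ 508.744 -318.019  110.671] F [-0.915 -0.145  0.279] M [-0.081  0.109  0.019] w 91.53102471679111 q [-0.677  0.599  1.439 -0.019  1.127  0.134]
x [-0.029  0.001 -1.   ] y [ 0.719  0.695 -0.02 ] z [ 0.695 -0.719 -0.021]
[50.668 -1.577  2.692]
```

>>> send_rows([
  [[0.004,-0.001,0.003,0,0.0918],[0.012,0,0,0,0.0918],[0.014,0,0,0,0.0918],[0.012,0,0,0,0.0918],[0.005,0,0,0,0.0918],[0,0,0,0,0.0918]],
])

```text
time: 21.07
tool_pos: [508.7, -322.5, 62.8]
tcp_rot: [-2.3, 1.544, -3.103]
contact_force: [-0.4, 1.4, 0.3]
grip_width: 91.9
```

Run:
```python
from h import *
from plant import monitor,optics
o=monitor.get_obs();show(o);print(to(o,[508,-321,60]))
```

```text
t 21.0667 p [ 508.717 -322.492   62.767] F [-0.401  1.445  0.336] M [-0.104  0.108 -0.03 ] w 91.93495304518862 q [-0.683  0.657  1.48  -0.021  1.025  0.132]
x [-0.027 -0.001 -1.   ] y [ 0.72   0.694 -0.02 ] z [ 0.694 -0.72  -0.018]
[ 2.783  0.575 -1.522]
```

>>> send_rows([
  [[0.003,0,-0.001,0,0.06],[0,0,0,0,0],[0,0,0,0,0],[0,0,0,0,0],[0,0,0,0,0],[0,0,0,0,0],[0,0,0,0,0],[0,0,0,0,0],[0,0,0,0,0]],
])

```text
time: 21.82
tool_pos: [509.0, -322.8, 62.7]
tcp_rot: [-2.171, 1.547, -2.975]
contact_force: [0.7, 0.6, -2.9]
grip_width: 59.8
```

>>> send_rows([
  [[-0.006,0,0,0,0],[-0.01,0,0,0,0],[-0.015,0,0,0,0],[-0.015,0,0,0,0],[-0.015,0,0,0,0],[-0.015,0,0,0,0],[-0.01,0,0,0,0],[0,0,0,0,0],[0,0,0,0,0],[0,0,0,0,0]],
])

```text
time: 22.65
tool_pos: [511.4, -322.4, 158.2]
tcp_rot: [-2.096, 1.549, -2.899]
contact_force: [0.1, 0.1, -1.9]
grip_width: 59.9
```

Run:
```python
from h import *
from plant import monitor,optics
o=monitor.get_obs();show(o)
F=[]
for i in range(6):
    c=optics.capture("side");o=monitor.get_obs();F.append(np.r_[o["contact_force"],o["tool_pos"]])
print(np.array(F),np.mean(F,0))
cv2.imwrite("pics/side14.png",cv2.resize(c["color"][130:300,280:460],None,fx=3.5,fy=3.5))
```

```text
t 22.65 p [ 511.384 -322.416  158.194] F [ 0.062  0.137 -1.884] M [-0.08   0.13  -0.039] w 59.88296605919832 q [-0.68   0.553  1.379 -0.019  1.224  0.13 ]
x [-0.021 -0.005 -1.   ] y [ 0.72   0.694 -0.019] z [ 0.694 -0.72  -0.011]
[[  -0.007   -0.135   -1.487  511.249 -322.337  157.896]
 [   0.067   -0.436   -0.992  511.067 -322.2    157.439]
 [  -0.742    0.254   -1.186  510.972 -322.175  157.187]
 [  -0.223   -0.511   -1.453  510.952 -322.132  157.066]
 [   0.725    0.189   -1.168  511.    -322.177  157.084]
 [   1.145   -0.546   -0.673  511.079 -322.213  157.188]] [   0.161   -0.198   -1.16   511.053 -322.206  157.31 ]
```

View pics/side14.png

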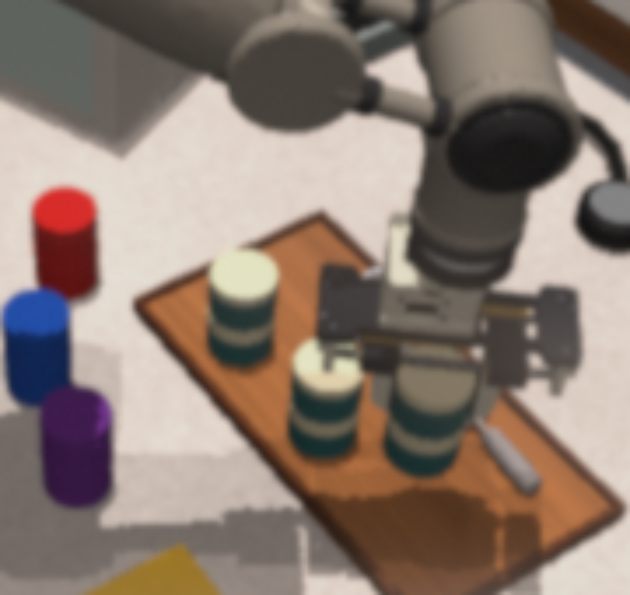

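>>> send_rows([
  [[0.012,0,0,0,0],[0.015,0,0,0,0],[0.015,0,0,0,0],[0.015,0,0,0,0],[0.012,0,0,0,0],[0.007,0,0,0,0],[0.003,0,0,0,0],[0,0,0,0,0]],
])

```text
time: 23.62
tool_pos: [509.0, -322.5, 73.2]
tcp_rot: [-2.218, 1.546, -3.022]
contact_force: [0.4, 0.1, -0.7]
grip_width: 60.0
```

>>> send_rows([
  [[0.004,0,0,0,0],[0.003,0,0,0,0],[0.001,0,0,0,0],[0,0,0,0,0]],
])

```text
time: 23.95
tool_pos: [509.8, -323.3, 66.2]
tcp_rot: [-2.122, 1.548, -2.926]
contact_force: [0.4, -0.3, -1.7]
grip_width: 59.6
```

>>> send_rows([
  [[0.002,0,0,0,0],[0.001,0,0,0,0],[0.001,0,0,0,0]],
])

```text
time: 24.2
tool_pos: [510.3, -323.8, 63.2]
tcp_rot: [-2.032, 1.55, -2.836]
contact_force: [0.1, -0.3, -2.1]
grip_width: 59.7
```

>>> send_rows([
  [[0.001,0,0,0,0],[0.001,0,0,0,0]],
])

```text
time: 24.37
tool_pos: [510.4, -323.8, 62.1]
tcp_rot: [-2.006, 1.55, -2.81]
contact_force: [-4.0, 3.8, 11.9]
grip_width: 60.0
```

>>> send_rows([
  [[0,0,0,0,0.0918],[0,0,0,0,0.0918],[0,0,0,0,0.0918],[0,0,0,0,0.0918],[0,0,0,0,0.0918],[0,0,0,0,0.0918],[0,0,0,0,0.0918]],
])

```text
time: 24.95
tool_pos: [511.2, -324.4, 63.2]
tcp_rot: [-1.88, 1.551, -2.683]
contact_force: [0.6, 0.3, -0.0]
grip_width: 91.4
```

>>> send_rows([
  [[-0.015,0,0,0,0.0918],[-0.02,0,0,0,0.0918],[-0.025,0,0,0,0.0918],[-0.025,0,0,0,0.0918],[-0.025,0,0,0,0.0918],[-0.005,0,0,0,0.0918],[0,0,0,0,0.0918]],
])

```text
time: 25.53
tool_pos: [512.1, -322.6, 180.3]
tcp_rot: [-2.136, 1.548, -2.94]
contact_force: [0.2, -0.6, -0.5]
grip_width: 91.7
```

Run:
```python
from h import *
from plant import monitor,optics
o=monitor.get_obs();show(o);print(to(o,[480,-200,180]))
c=optics.capture("side");cv2.imwrite("pics/side15.png",cv2.resize(c["color"][130:300,280:460],None,fx=3.5,fy=3.5))
```

```text
t 25.5333 p [ 512.062 -322.59   180.311] F [ 0.18  -0.616 -0.526] M [-0.078  0.152 -0.005] w 91.68006253436197 q [-0.679  0.535  1.345 -0.018  1.276  0.13 ]
x [-0.022 -0.005 -1.   ] y [ 0.72   0.694 -0.019] z [ 0.694 -0.72  -0.012]
[   0.466   61.997 -110.51 ]
```

View pics/side15.png

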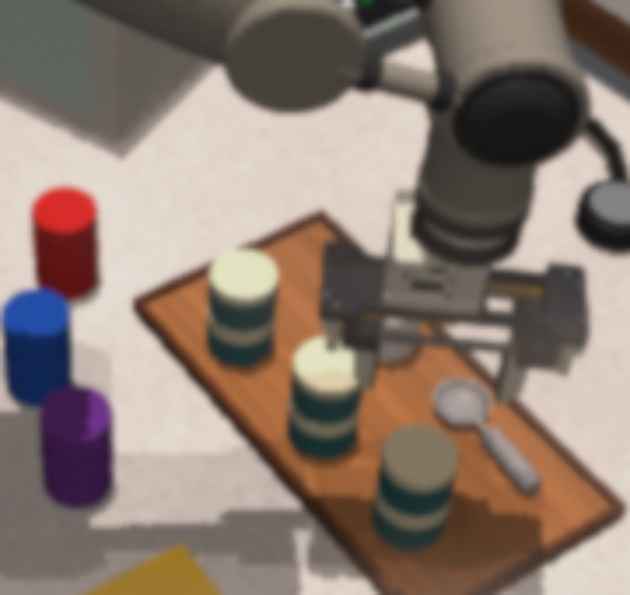

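>>> send_rows([
  [[0,0.016,-0.015,0,0.0918],[0,0.018,-0.016,0,0.0918],[0,0.018,-0.016,0,0.0918],[0,0.018,-0.016,0,0.0918],[0,0.01,-0.009,0,0.0918],[0,0,0,0,0.0918]],
])

```text
time: 26.08
tool_pos: [516.1, -211.2, 169.9]
tcp_rot: [-2.385, 1.537, 3.091]
contact_force: [0.5, -0.2, 0.3]
grip_width: 91.8
```

Run:
```python
from h import *
from plant import monitor,optics
o=monitor.get_obs();show(o);print(to(o,[520,-209.5,63]))
c=optics.capture("wrist");cv2.imwrite("pics/w16.png",c["color"])
import pickle;pickle.dump((o,c),open("w16.pkl","wb"))
```

```text
t 26.0833 p [ 516.062 -211.186  169.942] F [ 0.528 -0.174  0.297] M [-0.079  0.054 -0.038] w 91.84056565578689 q [-0.517  0.469  1.49  -0.016  1.213  0.296]
x [-0.033  0.002 -0.999] y [ 0.722  0.691 -0.023] z [ 0.691 -0.723 -0.024]
[106.753   6.467   4.104]
```

View pics/w16.png

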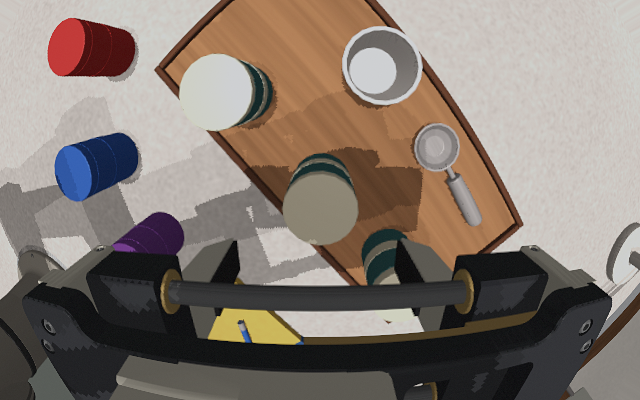

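>>> send_rows([
  [[0.008,0.003,0.002,0,0.0918],[0.015,0.003,0.002,0,0.0918],[0.015,0,0,0,0.0918],[0,0,0,0,0.0918]],
])

```text
time: 26.47
tool_pos: [522.7, -215.3, 128.2]
tcp_rot: [-2.301, 1.538, -3.111]
contact_force: [-0.6, 0.3, -0.5]
grip_width: 91.9
```

Run:
```python
from h import *
from plant import monitor,optics
import pickle
o,c=pickle.load(open("w16.pkl","rb"));print(wplane(c,o,[[320,208]],102))
o=monitor.get_obs();show(o);print(to(o,[520,-209.5,62]))
```

```text
[[ 519.714 -208.725  102.   ]]
t 26.4667 p [ 522.73  -215.324  128.178] F [-0.643  0.263 -0.537] M [-0.044  0.113  0.056] w 91.89850849376532 q [-0.517  0.524  1.522 -0.019  1.124  0.302]
x [-0.033 -0.001 -0.999] y [ 0.724  0.69  -0.024] z [ 0.689 -0.724 -0.022]
[66.226  3.648 -4.659]
```

>>> send_rows([
  [[0,0.0018,-0.0023,0,0.0918],[0.004,0.0018,-0.0023,0,0.0918],[0.01,0,0,0,0.0918],[0,0,0,0,0.0918]],
])

```text
time: 26.8
tool_pos: [521.7, -212.1, 112.6]
tcp_rot: [-2.285, 1.538, -3.098]
contact_force: [0.3, 0.2, -0.3]
grip_width: 92.1
```

Run:
```python
from h import *
from plant import monitor,optics
o=monitor.get_obs();show(o);print(to(o,[520,-209.5,62]))
```

```text
t 26.8 p [ 521.725 -212.131  112.643] F [ 0.291  0.237 -0.341] M [-0.052  0.149 -0.041] w 92.07170252783176 q [-0.512  0.539  1.545 -0.02   1.086  0.31 ]
x [-0.033 -0.001 -0.999] y [ 0.726  0.687 -0.025] z [ 0.687 -0.727 -0.021]
[50.668  1.811 -2.008]
```

>>> send_rows([
  [[0.005,0.0015,-0.002,0,0.0918],[0.012,0,0,0,0.0918],[0.014,0,0,0,0.0918],[0.012,0,0,0,0.0918],[0.004,0,0,0,0.0918],[0,0,0,0,0.0918]],
])

```text
time: 27.3
tool_pos: [521.1, -209.9, 64.8]
tcp_rot: [-2.197, 1.542, -3.011]
contact_force: [-0.8, 0.0, -0.1]
grip_width: 91.6
```

Run:
```python
from h import *
from plant import monitor,optics
o=monitor.get_obs();show(o);print(to(o,[520,-209.5,62]))
```

```text
t 27.3 p [ 521.083 -209.855   64.823] F [-0.833  0.023 -0.056] M [-0.006  0.043  0.04 ] w 91.64354587624806 q [-0.509  0.595  1.6   -0.021  0.97   0.316]
x [-0.029 -0.004 -1.   ] y [ 0.726  0.687 -0.023] z [ 0.687 -0.727 -0.017]
[ 2.852 -0.477 -0.954]
```

>>> send_rows([
  [[0.003,0,-0.001,0,0.06],[0,0,0,0,0],[0,0,0,0,0],[0,0,0,0,0],[0,0,0,0,0],[0,0,0,0,0],[0,0,0,0,0],[0,0,0,0,0],[0,0,0,0,0]],
])

```text
time: 28.05
tool_pos: [521.2, -209.2, 64.0]
tcp_rot: [-2.128, 1.545, -2.941]
contact_force: [-0.4, 0.7, -0.2]
grip_width: 59.5
```

>>> send_rows([
  [[-0.006,0,0,0,0],[-0.012,0,0,0,0],[-0.016,0,0,0,0],[-0.018,0,0,0,0],[-0.018,0,0,0,0],[-0.018,0,0,0,0],[-0.018,0,0,0,0],[-0.018,0,0,0,0],[-0.012,0,0,0,0],[-0.006,0,0,0,0]],
])

```text
time: 28.88
tool_pos: [521.7, -206.8, 209.4]
tcp_rot: [-2.369, 1.533, 3.1]
contact_force: [0.3, 1.2, -4.6]
grip_width: 58.9
```

>>> send_rows([
  [[0,0,0,0,0],[0,0,0,0,0],[0,0,0,0,0],[0,0,0,0,0],[0,0,0,0,0],[0,0,0,0,0]],
])

```text
time: 29.38
tool_pos: [520.5, -206.2, 207.2]
tcp_rot: [-2.414, 1.529, 3.055]
contact_force: [0.2, 0.8, -4.6]
grip_width: 59.3
```

Run:
```python
from h import *
from plant import monitor,optics
o=monitor.get_obs();show(o)
F=[]
for i in range(6):
    c=optics.capture("side");o=monitor.get_obs();F.append(np.r_[o["contact_force"],o["tool_pos"]])
print(np.array(F),np.mean(F,0)); show(o)
cv2.imwrite("pics/side17.png",c["color"])
cv2.imwrite("pics/side17c.png",cv2.resize(c["color"][60:300,230:460],None,fx=2.5,fy=2.5))
t=optics.capture("top");cv2.imwrite("pics/top17.png",t["color"])
w=optics.capture("wrist");cv2.imwrite("pics/w17.png",w["color"])
```

```text
t 29.3833 p [ 520.501 -206.209  207.239] F [ 0.195  0.818 -4.601] M [-0.096  0.073 -0.006] w 59.26751659227893 q [-0.504  0.444  1.421 -0.017  1.314  0.314]
x [-0.041  0.004 -0.999] y [ 0.726  0.687 -0.027] z [ 0.686 -0.727 -0.031]
[[  -0.021    0.672   -4.48   520.436 -206.177  207.145]
 [  -0.163   -0.667   -4.027  520.544 -206.251  207.387]
 [   0.417   -0.04    -3.714  520.678 -206.308  207.623]
 [   0.91     0.604   -4.132  520.776 -206.364  207.798]
 [  -0.115    0.183   -3.035  520.833 -206.375  207.921]
 [  -0.071    0.489   -3.624  520.839 -206.4    208.038]] [   0.16     0.207   -3.835  520.684 -206.312  207.652]
t 29.6833 p [ 520.839 -206.4    208.038] F [-0.071  0.489 -3.624] M [-0.062  0.008  0.007] w 59.03190921330686 q [-0.504  0.444  1.42  -0.017  1.314  0.314]
x [-0.04   0.003 -0.999] y [ 0.726  0.687 -0.027] z [ 0.686 -0.727 -0.029]
```

View pics/side17c.png

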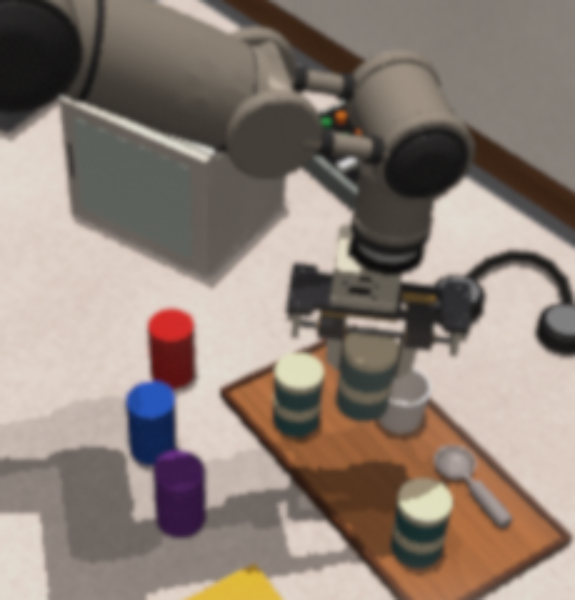

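View pics/top17.png

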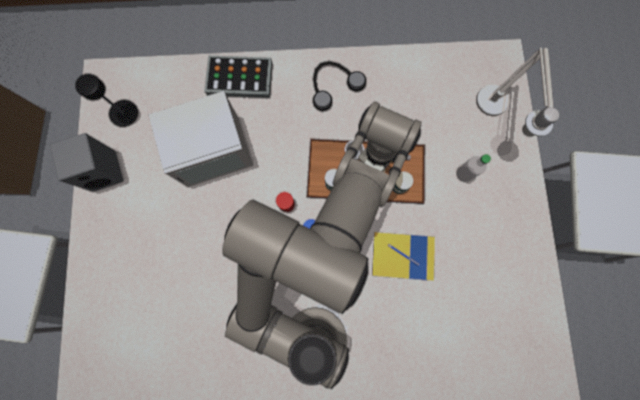

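View pics/w17.png

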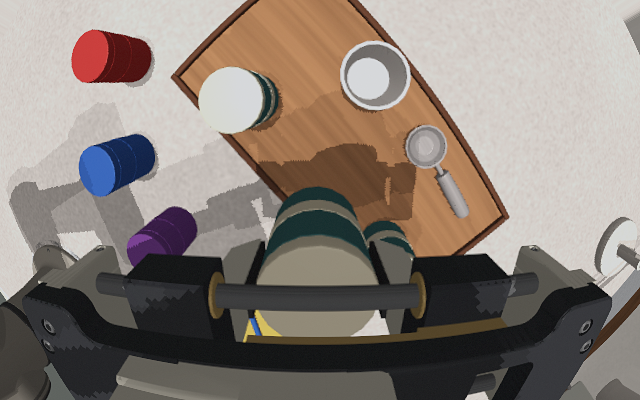

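Run:
```python
from h import *
from plant import monitor,optics,close_job
for i in range(4): optics.capture("side")
o=monitor.get_obs();print(o["tool_pos"],np.abs(o["dq"]).max(),o["grip_width"],o["contact_force"])
close_job()
```

```text
[ 520.849 -206.415  208.132] 0.0018661903057347337 59.27304881244759 [-0.018 -0.097 -4.134]
the job is handed in; nothing more can be done
```

The door is shut and the middle tin, the heaviest, is held still about 14 cm above the tray. I handed the job in at about 30 s of the 72 s allowed.

- **Door:** I pushed it until it met a firm stop, with a brief push of about 48 N through the fingertips. Later pictures show it flush with the cabinet front, but I did not measure the door angle itself.
- **Tins:** I lifted them in the order left, middle, right. The scale readings were about 2.2 N, 4.2 N and 1.2 N. The middle one read about 3.8 to 4.1 N again on the final lift. I lowered each tin until the force reading showed it touching before opening the fingers.
- **Last checks:** The grip width was 59 mm and the joints were at rest. The left and right tins stood upright on the tray. The cup, spoon, notebook, pen, bottle and other tins looked unmoved; the blue and purple tins I saw only in the side and wrist pictures, as the arm hid them in the top one.
- **Small deviation:** The door push tilted the tool about 3°, and small drifts during the moves kept it from returning to level. The held tin has tilted about 1° since it was gripped.

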